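# Find the stamped specimen case and send it to dispatch

## Task

Two closed, empty wooden specimen cases stand on the bench and only one has the round release stamp branded on its underside. With the fingertips, without gripping or lifting anything, tip each case over onto its back, away from the robot, so that both undersides face the robot; then push the stamped case, lying as it is, back to the dispatch rail until its lid is flush against the rail. Leave the other case lying clear of the rail and do not disturb the small things around the work.

Things in the scene. Friction and masses are not known exactly. Their poses are not given: they have to be found in the camera images.
- case_stamped: light wooden case, 60 mm deep (own x), 100 wide (y), 77 high (z) with its 2 mm rubber feet, 0.15 to 0.31 kg, brass catch in front. A dark branded ring 40 mm across round a triangle is in the middle of its underside, hidden while it stands. Origin: under its middle, level with the feet. Standing: z up, x away from the robot within 0.25 rad, front face 30 mm from the origin, towards the robot
- case_plain: the other case: same size, weight, looks, axes and origin, but its underside is blank. Either case may be the left or the right one
- case_stamped_lid (a point): centre of the outer face of the stamped case's flat lid, 77 mm from the origin along the case's z. Lying on its back, the case is 60 mm high, its z points away from the robot, its x down, its origin is 30 mm above the bench, 2 mm in front of the wooden underside
- case_plain_lid (a point): the same point on the blank case
- case_stamped_centre (a point): middle of the stamped case, 39.5 mm from its origin along z. Pushed away from the robot on the front face 55 to 70 mm up, a case tips about its far feet (28 mm beyond the origin) without sliding; the fingertips must rise with the face along an arc about that edge, or they jam. Past about 39 degrees it falls onto its back by itself
- case_plain_centre (a point): middle of the blank case, likewise
- dispatch_rail: fixed bare aluminium angle, 760 mm long (along its own y), 20 mm high, screwed to the bench behind the cases and in front of the cabinet. Origin: middle of its front face (the face towards the robot), at bench height; x points away from the robot
- mounted_specimen: bystander: black disc 30 mm across, 15 mm high, standing between the two cases nearer the robot; origin at the centre of its underside
- fuse_carton: bystander: small white and red carton 42 x 62 x 22 mm, lying near the right end of the rail; origin at the centre of its underside
- loupe: bystander: black eyepiece loupe 37 mm across, 31 mm high, on the bench to the right; origin at the centre of its underside
Mind the look-alikes: they are no part of the job. What is shaped like the case_plain but green is not meant.

How it is judged (in metres and radians):
On the way:
1. both cases lie on their backs with the underside towards the robot, the stamped one not yet at the rail (angle between each of case_stamped, case_plain's own x axis and vertical above 2.95 rad and x of case_stamped_lid in the frame of dispatch_rail below -0.012 m), for 0.3 s.
At the end, for the whole second after the job is handed in: the stamped case lies on its back at rest with its lid against the rail (lid centre within 5 mm of the rail's front face, square to it within 4 degrees, on the rail's length); the blank case lies on its back at rest with its lid at least 12 mm short of the rail (angle between case_stamped's own x axis and vertical above 3 rad and x of case_stamped_lid in the frame of dispatch_rail between -0.005 and 0.005 m and y of case_stamped_lid in the frame of dispatch_rail between -0.27 and 0.345 m and angle between the z axis of case_stamped and the x axis of dispatch_rail, either way round below 0.07 rad and angle between case_plain's own x axis and vertical above 2.95 rad and x of case_plain_lid in the frame of dispatch_rail below -0.012 m and linear speed of each of case_stamped, case_plain below 0.01 m/s); the robot touches nothing.
It fails at once if a case is lifted off the bench (height (world z) of any of case_stamped_centre, case_plain_centre above 0.062 m or (height (world z) of case_stamped_centre above 0.05 m and angle between case_stamped's own z axis and vertical below 0.2 rad) or (height (world z) of case_stamped_centre above 0.047 m and angle between case_stamped's own x axis and vertical above 2.95 rad) or (height (world z) of case_plain_centre above 0.05 m and angle between case_plain's own z axis and vertical below 0.2 rad) or (height (world z) of case_plain_centre above 0.047 m and angle between case_plain's own x axis and vertical above 2.95 rad)).
It fails at once if the disc, the carton or the loupe is disturbed (distance of any of mounted_specimen, fuse_carton, loupe from where it was at the start of the episode above 0.015 m).
It also fails if it takes over 61 s, if anything falls off the work surface, if the arm or the gripper's body presses on something with over 40 N, if the wrist force passes 120 N, or if a joint passes its speed limit or range.

## Robot

A 7-joint arm with a two-finger parallel gripper is mounted at the origin on a cart in front of the work surface, level with it; the furniture and walls round the work are solid. World frame = base frame: x ahead of the robot, y to its left, z up, the work surface at z = 0. Lengths are in mm, angles in rad, forces in N, time in s.
With the tool pointing down it reaches from about 350 to 900 mm from the base axis. Payload 8.1 kg.
Tool frame: the origin (TCP) lies between the finger pads; the fingertips stand 22 mm ahead of it and the grasp point (between the pads) lies 3 mm ahead of it; y points along the fingers, x is the direction in which the jaws open and shut, and the axes are right-handed (so a half turn about y gives the same grasp; the last joint's range is limited). The gripper opens to 92 mm and grips with 3 to 60 N. Pads are 19 mm wide; open, the fingers measure 130 mm over their backs; the gripper's body (75 mm by 190 mm) begins 47 mm behind the grasp point.
Start: joints at [1.245, 0.434, 0.025, 1.573, -0.012, 1.134, -0.075], TCP at [138.075, -609.57, 248.742] pointing down, gripper open.
Joint ranges: [-2.62, 2.62], [-0.44, 2.09], [-1.27, 1.32], [0.08, 2.57], [-1.32, 4.46], [0.12, 2], [-2.74, 2.74]. Speed limits (rad/s): [2.22, 2.22, 3.01, 3.01, 3.14, 3.14, 3.14].

## Interface

Orientations are given as a 3x3 rotation matrix whose columns are the frame's x, y, z axes.
In Python, from workcell import ctrl gives the robot as it stands. The module is installed in compiled form; this text tells all that it offers.
- The arm moves only by the shell command python3 -m handwheel 'ROWS' [FORCE]. ROWS is JSON, a list of rows, each a list of 3 entries, a list of its own where there are three numbers: the shift along the tool's x, y, z in mm, then the turn, a rotation vector about the tool's x, y, z in rad, then the closure, from 0 (fully open) to 1 (shut). In form: [[[tx, ty, tz], [rx, ry, rz], grip], ...]. A call has 1 to 10 rows; each row is the pose to reach, as a shift and turn from the pose commanded when the call began, along the tool's axes at that moment; what a row does not reach only later rows make up. A row lasts 1/12 s, in which the tool goes at most 41.7 mm and 7.16 degrees, less where a joint would pass 70% of its speed; a pose out of reach is approached as far as the arm can. A call with a gripper value outside its range is refused whole. The fingers move at their own pace and stop on an object; FORCE is the grip in N (left out, the last holds). Time passes only in rows, so rows that repeat a pose let the fingers close. It gives the time, the measured TCP pose, the force and the opening at its end, in the units of the state.
- ctrl.sense(): the state, without advancing time (a new reading comes with each control period).
- ctrl.capture(name): name is "scene" or "top" or "wrist"; returns a dict with "color" (400x640x3 uint8, red, green, blue), "depth" (400x640 float32, mm along the optical axis (not along the pixel's ray), 0 where there is no reading), "camera_matrix" (3x3 intrinsics, pixels), "eye" and "attitude" of the camera in the world. Camera axes: x right, y down, z forward; pixel columns grow to the right and rows downward; lengths in mm; the calibration is good to about 2 mm. A picture is of the moment at which its call begins.
- ctrl.job_done(): hands the job in, once; it reports no verdict.
The state is a dict: "clock": time; "q": joint angles; "joint_vel": joint speeds; "joint_efforts": joint torques, N m; "ee_pos": TCP position; "tool_rot": TCP orientation; "force": force on the tool from outside, world axes, zero at the start; "moment": the same for the moment, N m; "gripper_width": finger opening in mm.
Only numpy, scipy, OpenCV 4.12 (cv2) and the standard library are available. Lean on these libraries where they do the work, as an engineer would, in place of code of your own. Each camera call takes 0.05 s, during which the arm holds its last target.

## Working session

There is one attempt and no reset: what is moved stays moved. The work goes in short steps, Python scripts to look and compute and a shell command to move; the robot and the scene stay as the last step left them, time stands still between calls to the robot, and variables do not carry over. Pictures are saved under pics/ and viewed, and the job is handed in when it is done.

```bash
mkdir -p pics; ls
python3 - <<'E'
from workcell import ctrl
import cv2,numpy as np
s=ctrl.sense()
for k,v in s.items(): print(k,np.round(v,3).tolist())
for n in ("scene","top"):
    c=ctrl.capture(n); np.savez(f"{n}0.npz",**c)
    cv2.imwrite(f"pics/{n}0.png",c["color"][:,:,::-1])
    print(n,np.round(c["camera_matrix"],1).tolist(),np.round(c["eye"],1).tolist(),np.round(c["attitude"],3).tolist())
E
```

```text
pics
clock 0.0
q [1.245, 0.435, 0.025, 1.574, -0.012, 1.134, -0.075]
joint_vel [0.002, -0.0, -0.001, -0.0, 0.002, -0.001, 0.0]
joint_efforts [0.001, -66.783, 0.986, -31.446, -0.06, 0.043, 0.0]
ee_pos [137.952, -609.11, 247.971]
tool_rot [[0.221, -0.0, 0.975], [-0.975, 0.001, 0.221], [-0.002, -1.0, -0.0]]
force [-0.077, -0.964, -0.271]
moment [-0.024, 0.009, 0.006]
gripper_width 92.315
scene [[403.7, 0.0, 316.5], [0.0, 403.7, 201.4], [0.0, 0.0, 1.0]] [847.9, -681.6, 994.9] [[0.885, 0.375, -0.277], [0.466, -0.726, 0.505], [-0.012, -0.576, -0.817]]
top [[505.2, 0.0, 323.7], [0.0, 505.2, 198.7], [0.0, 0.0, 1.0]] [358.8, -103.3, 1300.1] [[0.025, -0.99, 0.137], [-1.0, -0.026, 0.0], [0.003, -0.137, -0.991]]
```

View pics/scene0.png

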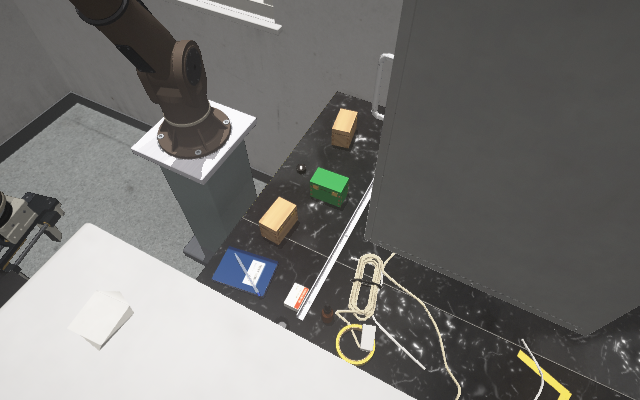

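View pics/top0.png

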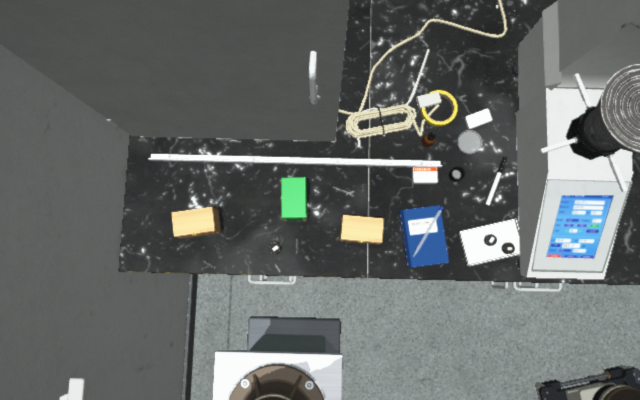

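The scene image shows light wooden cases at about (344,128) and (279,220), with a green look-alike at (329,186). In the top image the wooden cases are at (195,222) and (362,229), the green one at (293,198), the disc at (277,247), the carton at (425,175) and the loupe at (456,174). The rail runs from (150,157) to (440,163), with the cabinet behind it. Next I measure all of these.

```bash
cat > h.py <<'E'
import numpy as np,cv2
def cloud(c):
    K=c["camera_matrix"];d=c["depth"].astype(float)
    v,u=np.mgrid[:d.shape[0],:d.shape[1]]
    p=np.stack([(u-K[0,2])/K[0,0]*d,(v-K[1,2])/K[1,1]*d,d],-1)
    P=p@np.asarray(c["attitude"]).T+np.asarray(c["eye"])
    P[d<=0]=np.nan
    return P
E
python3 - <<'E'
from h import *
c=dict(np.load("top0.npz"));P=cloud(c)
def box(name,u0,u1,v0,v1,zlo,zhi):
    q=P[v0:v1,u0:u1].reshape(-1,3); q=q[np.isfinite(q[:,0])]
    m=(q[:,2]>zlo)&(q[:,2]<zhi); t=q[m]
    r=cv2.minAreaRect(t[:,:2].astype(np.float32))
    print(name,m.sum(),"c",np.round(r[0],1),"size",np.round(r[1],1),"ang",round(r[2],2),"zmed",round(np.median(t[:,2]),1),"x",t[:,0].min().round(),t[:,0].max().round(),"y",t[:,1].min().round(),t[:,1].max().round())
q=P[180:260,225:270].reshape(-1,3);print("bench z",np.nanmedian(q[:,2]))
box("L",160,235,195,245,65,90)
box("R",330,395,205,250,65,90)
box("G",270,315,170,225,65,90)
box("disc",262,292,235,258,8,25)
box("carton",408,440,162,188,12,35)
box("loupe",446,466,164,184,18,45)
box("rail",148,442,150,168,12,28)
for v,u in [(157,152),(159,250),(161,350),(163,436)]: print(P[v-3:v+4,u].round(0).tolist())
box("book",400,450,203,268,5,30)
box("cab",140,345,90,150,50,800)
E
python3 - <<'E'
import cv2
a=cv2.imread("pics/top0.png")[140:275,120:480]
cv2.imwrite("pics/top0c.png",cv2.resize(a,None,fx=2.2,fy=2.2,interpolation=cv2.INTER_CUBIC))
E
```

```text
bench z -0.7772425103410114
L 1042 c [465.1 214. ] size [ 61.3 101. ] ang 9.51 zmed 76.0 x 429.0 502.0 y 160.0 268.0
R 1028 c [ 458.5 -197.2] size [100.  61.] ang 86.42 zmed 76.3 x 427.0 491.0 y -248.0 -147.0
G 1015 c [531.4 -27.6] size [100.5  59.3] ang 1.89 zmed 76.0 x 481.0 582.0 y -59.0 3.0
disc 113 c [409.3  18.6] size [28.1 28.4] ang 2.33 zmed 14.7 x 395.0 423.0 y 4.0 33.0
carton 450 c [ 608.9 -359. ] size [81.8 48.4] ang 88.82 zmed 21.1 x 585.0 634.0 y -400.0 -319.0
loupe 91 c [ 611.5 -443.2] size [34.3 34.8] ang 84.69 zmed 28.6 x 594.0 629.0 y -461.0 -426.0
rail 513 c [631.2 -24.6] size [757.9   9.3] ang 89.61 zmed 18.6 x 624.0 634.0 y -404.0 354.0
[[646.0, 350.0, 1.0], [643.0, 350.0, 3.0], [640.0, 349.0, 3.0], [638.0, 350.0, 1.0], [631.0, 344.0, 19.0], [630.0, 345.0, 15.0], [631.0, 351.0, -3.0]]
[[647.0, 93.0, 4.0], [644.0, 93.0, 5.0], [642.0, 93.0, 2.0], [640.0, 93.0, -0.0], [632.0, 90.0, 20.0], [631.0, 90.0, 16.0], [630.0, 92.0, 7.0]]
[[649.0, -169.0, -2.0], [647.0, -169.0, -1.0], [644.0, -169.0, -0.0], [640.0, -169.0, 4.0], [639.0, -170.0, -3.0], [632.0, -169.0, 16.0], [630.0, -169.0, 13.0]]
[[651.0, -397.0, -6.0], [647.0, -396.0, -2.0], [643.0, -394.0, 4.0], [642.0, -396.0, -1.0], [638.0, -395.0, 2.0], [632.0, -391.0, 19.0], [628.0, -390.0, 24.0]]
book 2422 c [ 452.1 -360.3] size [164.5 118.6] ang 2.45 zmed 14.0 x 369.0 533.0 y -423.0 -299.0
cab 9029 c [670.4 119.1] size [ 43.7 495.1] ang 0.0 zmed 242.4 x 649.0 692.0 y -128.0 367.0
```

View pics/top0c.png

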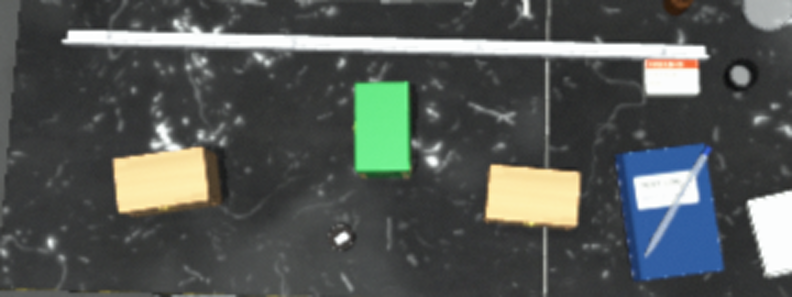

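Candidates: wooden left (195,222), wooden right (362,229) and the green look-alike (293,198), which I exclude. Both wooden tops measure 100 x 61 mm at z of about 76, as described. In the close crop both have brass catches on the robot side.

I'll start with the right case.

```bash
cat >> h.py <<'E'
from scipy.spatial.transform import Rotation as R
def to(target,yaw_deg,tilt_deg=0,s=None):
    """shift (tool axes) and rotvec from present pose; yaw: heading of tool z; tilt>0: fingers lean so fingertips go forward"""
    from workcell import ctrl
    s=s or ctrl.sense()
    T=np.asarray(s["tool_rot"]);p=np.asarray(s["ee_pos"])
    y=np.radians(yaw_deg);z=np.array([np.cos(y),np.sin(y),0]);yy=np.array([0,0,-1.]);x=np.cross(yy,z)
    G=np.stack([x,yy,z],1)@R.from_euler('x',tilt_deg,degrees=True).as_matrix()
    print("clock",round(s["clock"],2),"pos",p.round(1),"F",np.round(s["force"],1),"w",round(s["gripper_width"],1))
    print("shift",(T.T@(np.asarray(target)-p)).round(1),"turn",R.from_matrix(T.T@G).as_rotvec().round(3))
E
python3 - <<'E'
from h import *
from workcell import ctrl
to([393.7,-193.1,200],-3.58)
c=ctrl.capture("wrist");s=ctrl.sense()
cv2.imwrite("pics/w0.png",c["color"][:,:,::-1])
T=np.asarray(s["tool_rot"])
print("cam in tool: pos",(T.T@(c["eye"]-s["ee_pos"])).round(1),"att",(T.T@c["attitude"]).round(3).tolist(),c["camera_matrix"][0])
c=dict(np.load("top0.npz"));P=cloud(c)
m=(P[...,2]>60)&(P[...,0]<700)&(np.abs(P[...,1])<1200)
q=P[m&(P[...,1]<-260)];print(q[:,0].min(),q[:,1].max())
E
```

```text
clock 0.1 pos [ 138.  -609.2  248. ] F [-0.4  0.5 -0.1] w 91.8
shift [-349.2   48.5  341.3] turn [ 0.     0.285 -0.001]
cam in tool: pos [   0.2 -135.8   68.1] att [[1.0, 0.001, -0.0], [0.0, -0.258, 0.966], [0.001, -0.966, -0.258]] [356.7727351    0.         316.21570716]
124.32382718728874 -361.2872560230213
```

View pics/w0.png

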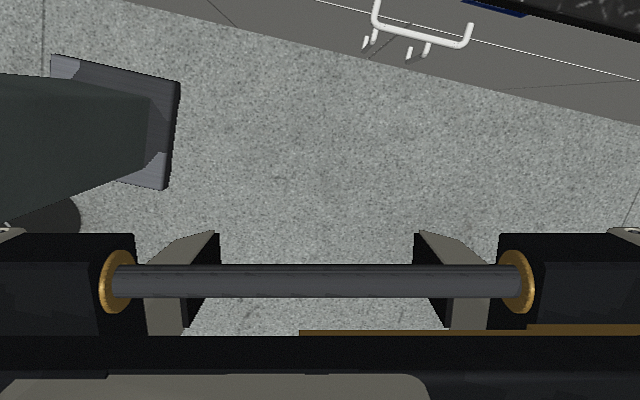

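The wrist image shows only the floor, with the jaws along the bottom. The camera sits ahead of the tool, so I'll tilt the tool later to see the undersides. Now I move towards the right case.

```bash
python3 -m handwheel '[[[-12,0,12],[0,0.01,0],0.1],[[-36,0,35],[0,0.03,0],0.2],[[-62,0,60],[0,0.06,0],0.3],[[-88,0,86],[0,0.09,0],0.4],[[-114,0,112],[0,0.12,0],0.45],[[-140,0,137],[0,0.15,0],0.45],[[-166,0,162],[0,0.18,0],0.45],[[-192,0,188],[0,0.21,0],0.45],[[-218,0,213],[0,0.24,0],0.45],[[-244,0,238],[0,0.285,0],0.45]]'
python3 - <<'E'
from h import *
to([393.7,-193.1,200],-3.58)
E
```

```text
clock: 0.98
ee_pos: [316.8, -317.3, 248.7]
tool_rot: [[-0.063, -0.0, 0.998], [-0.998, -0.0, -0.063], [0.0, -1.0, -0.0]]
force: [1.3, -0.9, -0.7]
gripper_width: 50.6
clock 0.98 pos [ 316.8 -317.3  248.7] F [ 1.3 -0.9 -0.7] w 50.6
shift [-128.8   48.7   68.9] turn [ 0.    -0.001  0.   ]
```

```bash
python3 -m handwheel '[[[-26,10,14],[0,0,0],0.45],[[-56,25,30],[0,0,0],0.45],[[-88,40,47],[0,0,0],0.45],[[-115,55,62],[0,0,0],0.45],[[-129,75,69],[0,0,0],0.45],[[-129,100,69],[0,0,0],0.45],[[-129,125,69],[0,0,0],0.45],[[-129,145,69],[0,0,0],0.45],[[-129,160,69],[0,0,0],0.45],[[-129,164,69],[0,0,0],0.45]]'
python3 - <<'E'
from h import *
from workcell import ctrl
to([393.7,-193.1,84],-3.58)
c=ctrl.capture("wrist");cv2.imwrite("pics/w1.png",c["color"][:,:,::-1])
P=cloud(c);q=P[(P[...,2]>66)&(P[...,2]<85)&(P[...,0]>415)&(P[...,0]<520)]
print(len(q),q.min(0),q.max(0),cv2.minAreaRect(q[:,:2].astype(np.float32)))
E
```

```text
clock: 1.82
ee_pos: [391.8, -194.0, 82.6]
tool_rot: [[-0.062, -0.003, 0.998], [-0.998, 0.001, -0.062], [-0.001, -1.0, -0.004]]
force: [-0.8, 0.4, 0.4]
gripper_width: 50.6
clock 1.82 pos [ 391.8 -194.    82.6] F [-0.8  0.4  0.4] w 50.6
shift [-1.  -1.4  1.8] turn [ 0.004  0.    -0.001]
41162 [ 426.19739485 -249.79975018   71.9354433 ] [ 491.56075355 -147.074456     79.46452301] ((458.4200439453125, -198.42056274414062), (100.49768829345703, 61.086090087890625), 86.49962615966797)
```

View pics/w1.png

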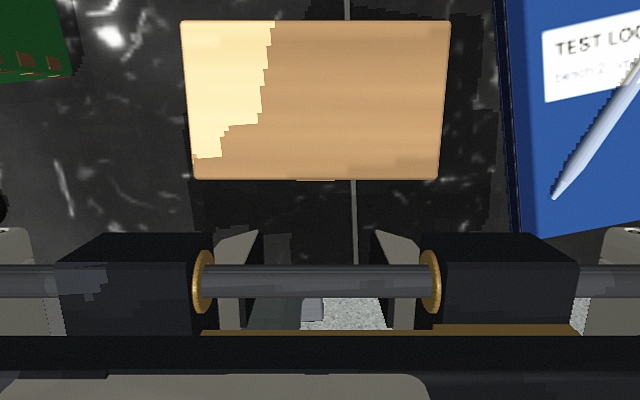

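The wrist picture shows the right case squarely ahead, with its top spanning (182,20) to (450,180) and the catch in the middle at (315,180). Its pose agrees with the top camera. Next I approach until the fingers touch.

```bash
python3 -m handwheel '[[[-1,-1,8],[0,0,0],0.45],[[-1,-1,16],[0,0,0],0.45],[[-1,-1,21],[0,0,0],0.45],[[-1,-1,24],[0,0,0],0.45],[[-1,-1,26],[0,0,0],0.45],[[-1,-1,26],[0,0,0],0.45]]'; python3 -m handwheel '[[[0,0,1],[0,0,0],0.45],[[0,0,1],[0,0,0],0.45]]'
```

```text
clock: 2.37
ee_pos: [419.7, -195.3, 86.0]
tool_rot: [[-0.062, 0.001, 0.998], [-0.998, -0.0, -0.062], [0.0, -1.0, 0.001]]
force: [-0.6, 0.6, -0.3]
gripper_width: 50.4
clock: 2.53
ee_pos: [419.9, -195.3, 85.8]
tool_rot: [[-0.062, -0.0, 0.998], [-0.998, -0.0, -0.062], [0.0, -1.0, -0.0]]
force: [-1.4, -0.0, 0.2]
gripper_width: 50.2
```

```bash
python3 -m handwheel '[[[0,-3,3.4],[0,0,0],0.45],[[0,-5.7,7],[0,0,0],0.45],[[0,-8.3,10.7],[0,0,0],0.45],[[0,-10.7,14.6],[0,0,0],0.45],[[0,-12.8,18.5],[0,0,0],0.45],[[0,-13.8,20.5],[0,0,0],0.45],[[0,-13.8,20.5],[0,0,0],0.45]]'
python3 - <<'E'
from h import *
from workcell import ctrl
for n in("wrist","scene"):
    c=ctrl.capture(n);cv2.imwrite(f"pics/{n}2.png",c["color"][:,:,::-1] if n=="wrist" else cv2.resize(c["color"][80:280,200:420,::-1],None,fx=3,fy=3))
E
```

```text
clock: 3.12
ee_pos: [441.6, -196.6, 99.9]
tool_rot: [[-0.062, 0.001, 0.998], [-0.998, -0.0, -0.062], [0.0, -1.0, 0.001]]
force: [-0.3, -0.8, -0.5]
gripper_width: 50.1
```

View pics/wrist2.png

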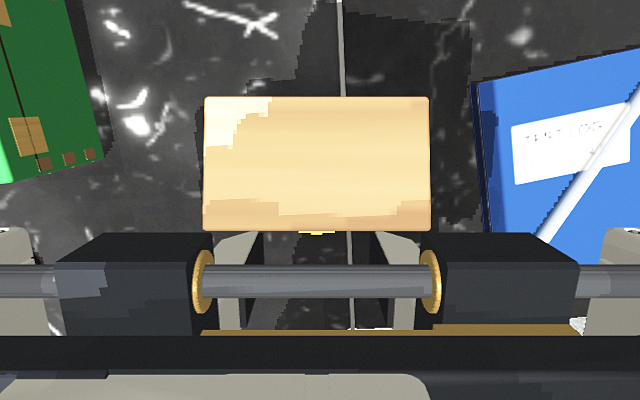

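View pics/scene2.png

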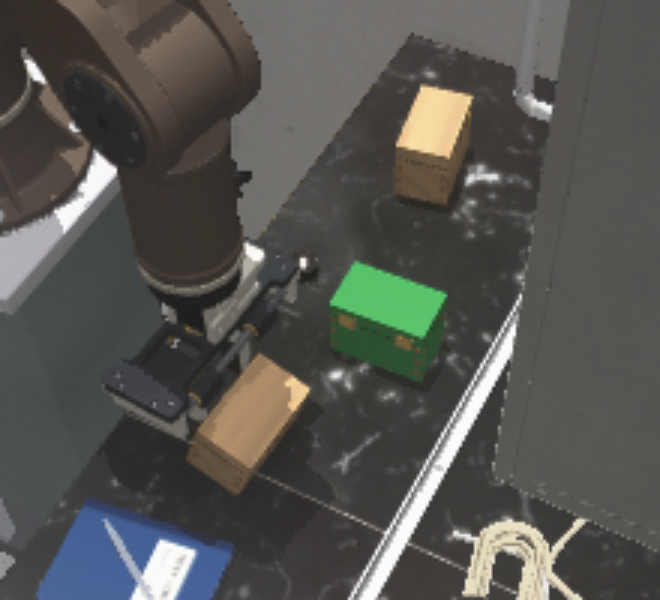

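The case is tipping cleanly: the wrist view shows its top edge leaning over at (203–430, 97–232), and the scene view shows it leaning at (250,425). I continue along the arc past the balance point.

```bash
python3 -m handwheel '[[[0,-1,2.1],[0,0,0],0.45],[[0,-2.7,6.3],[0,0,0],0.45],[[0,-4.3,10.5],[0,0,0],0.45],[[0,-5.6,14.9],[0,0,0],0.45],[[0,-6.6,19.3],[0,0,0],0.45],[[0,-7.5,23.8],[0,0,0],0.45],[[0,-8.1,28],[0,0,0],0.45],[[0,-8.6,31],[0,0,0],0.45],[[0,-9,34],[0,0,0],0.45],[[0,-9,36],[0,0,0],0.45]]'
python3 - <<'E'
from h import *
from workcell import ctrl
for n in("wrist","scene"):
    c=ctrl.capture(n);cv2.imwrite(f"pics/{n}3.png",c["color"][:,:,::-1] if n=="wrist" else cv2.resize(c["color"][80:280,200:420,::-1],None,fx=3,fy=3))
print(ctrl.sense()["force"])
E
```

```text
clock: 4.05
ee_pos: [477.0, -198.8, 108.6]
tool_rot: [[-0.062, 0.0, 0.998], [-0.998, -0.0, -0.062], [0.0, -1.0, 0.0]]
force: [0.6, -0.1, 0.0]
gripper_width: 50.5
[ 0.78036226  0.12459319 -1.10293179]
```

View pics/scene3.png

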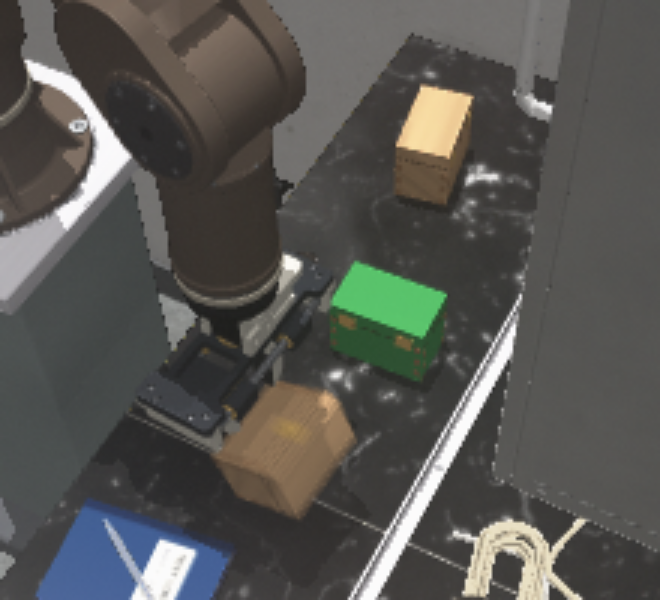

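```bash
python3 -m handwheel '[[[0,0,3],[0,0,0],0.45],[[0,0,6],[0,0,0],0.45],[[0,0,9],[0,0,0],0.45],[[0,0,10],[0,0,0],0.45],[[0,0,10],[0,0,0],0.45]]'
python3 - <<'E'
from h import *
from workcell import ctrl
for n in("wrist","scene"):
    c=ctrl.capture(n);cv2.imwrite(f"pics/{n}4.png",c["color"][:,:,::-1] if n=="wrist" else cv2.resize(c["color"][80:280,200:420,::-1],None,fx=3,fy=3))
E
```

```text
clock: 4.57
ee_pos: [487.0, -199.4, 108.5]
tool_rot: [[-0.062, 0.0, 0.998], [-0.998, -0.0, -0.062], [-0.0, -1.0, 0.0]]
force: [-1.0, -0.1, -0.4]
gripper_width: 50.4
```

View pics/scene4.png

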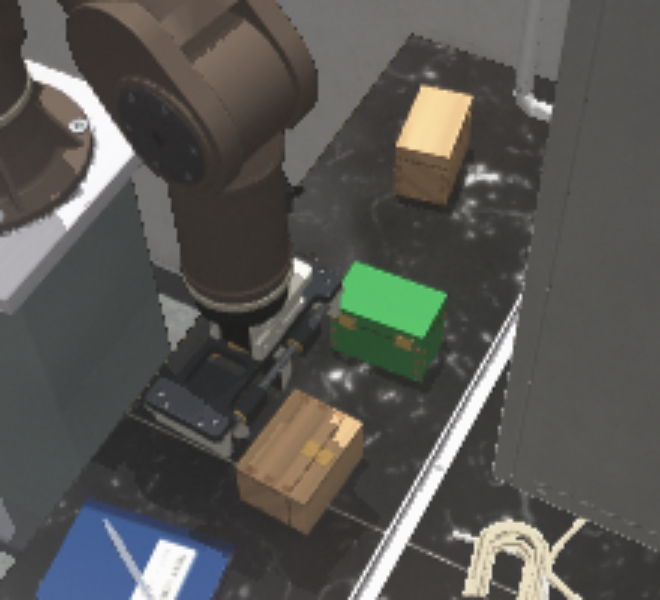

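View pics/wrist4.png

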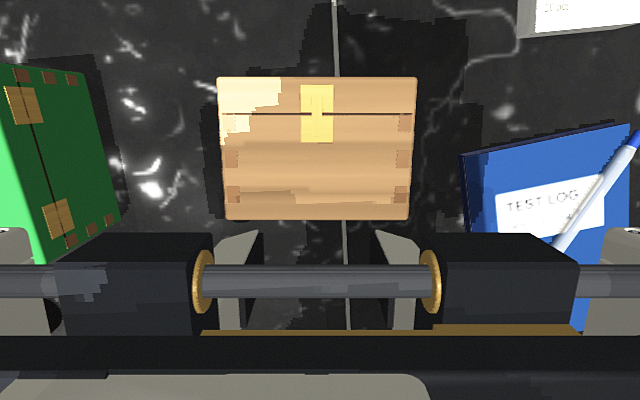

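The case lies on its back with the catch on top: the top face spans (218–416, 77–220) in the wrist image. I back off and tilt the tool so the camera sees the underside.

```bash
python3 -m handwheel '[[[0,0,-10],[0,0,0],0.45],[[0,-5,-22],[0.06,0,0],0.45],[[0,-8,-34],[0.15,0,0],0.45],[[0,-12,-46],[0.25,0,0],0.45],[[0,-16,-58],[0.35,0,0],0.45],[[0,-20,-70],[0.45,0,0],0.45],[[0,-22,-80],[0.55,0,0],0.45],[[0,-22,-87],[0.65,0,0],0.45],[[0,-22,-87],[0.73,0,0],0.45],[[0,-22,-87],[0.79,0,0],0.45]]'
python3 - <<'E'
from h import *
from workcell import ctrl
print(np.round(ctrl.sense()["q"],2))
c=ctrl.capture("wrist");cv2.imwrite("pics/w5.png",c["color"][:,:,::-1])
print(c["eye"])
E
```

```text
clock: 5.5
ee_pos: [409.2, -187.9, 137.0]
tool_rot: [[-0.037, 0.47, 0.882], [-0.998, 0.024, -0.055], [-0.047, -0.882, 0.468]]
force: [0.2, 0.1, -0.7]
gripper_width: 50.8
[ 1.04  0.24 -0.61  2.41 -0.8   0.14 -0.37]
[ 405.31906929 -195.34764499  289.30438014]
```

View pics/w5.png

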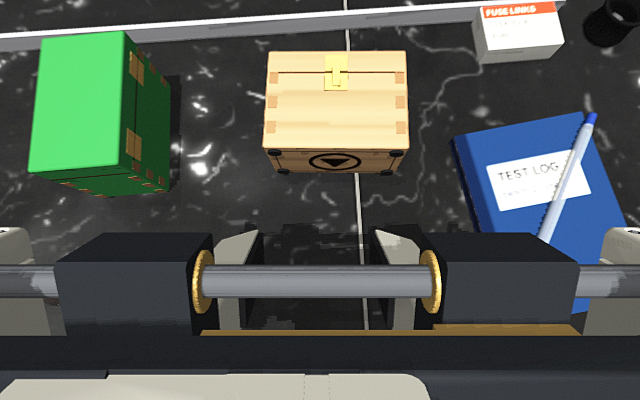

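The right case is the stamped one: the ring and triangle are clear at (335,160). Now to the left case, carrying the tool high past the green box.

Run:
```python
from h import *
to([412,-150,200],-3.58)
to([401,203.3,200],9.5)
```

```text
clock 5.55 pos [ 408.  -188.8  136.8] F [-1.9 -0.8 -1.5] w 50.6
shift [-41.7 -53.   31.2] turn [-0.488  0.015 -0.051]
clock 5.55 pos [ 408.  -188.8  136.8] F [-1.9 -0.8 -1.5] w 50.6
shift [-394.   -50.     2.7] turn [-0.492 -0.209  0.005]
```

```bash
python3 -m handwheel '[[[-3,-10,4],[-0.08,0,0],0.45],[[-10,-22,11],[-0.2,0,-0.01],0.45],[[-20,-36,18],[-0.3,0,-0.02],0.45],[[-30,-46,25],[-0.4,0.01,-0.04],0.45],[[-41,-53,31],[-0.49,0.015,-0.05],0.45],[[-41,-53,31],[-0.49,0.015,-0.05],0.45]]'
python3 - <<'E'
from h import *
to([401,203.3,200],9.5)
E
```

```text
clock: 6.05
ee_pos: [413.1, -149.9, 197.0]
tool_rot: [[-0.036, 0.19, 0.981], [-0.998, 0.04, -0.045], [-0.048, -0.981, 0.188]]
force: [0.3, 1.7, -1.7]
gripper_width: 50.5
clock 6.05 pos [ 413.1 -149.9  197. ] F [ 0.3  1.7 -1.7] w 50.5
shift [-352.3    8.9  -27.1] turn [-0.194 -0.206 -0.028]
```

```bash
python3 -m handwheel '[[[-15,0,-1],[-0.05,-0.01,0],0.45],[[-45,0,-3],[-0.1,-0.03,-0.01],0.45],[[-80,0,-6],[-0.15,-0.06,-0.02],0.45],[[-115,0,-9],[-0.19,-0.09,-0.03],0.45],[[-150,0,-12],[-0.19,-0.12,-0.03],0.45],[[-185,0,-15],[-0.19,-0.15,-0.03],0.45],[[-220,0,-18],[-0.19,-0.18,-0.03],0.45],[[-255,0,-21],[-0.19,-0.206,-0.028],0.45],[[-290,0,-24],[-0.19,-0.206,-0.028],0.45],[[-320,0,-25],[-0.19,-0.206,-0.028],0.45]]'
python3 - <<'E'
from h import *
to([401,203.3,84],9.5)
E
```

```text
clock: 6.88
ee_pos: [400.6, 172.5, 208.3]
tool_rot: [[0.168, 0.011, 0.986], [-0.986, 0.002, 0.168], [-0.0, -1.0, 0.012]]
force: [1.4, 0.2, 0.9]
gripper_width: 50.2
clock 6.88 pos [400.6 172.5 208.3] F [1.4 0.2 0.9] w 50.2
shift [-30.3 124.3   4.2] turn [-0.012  0.003 -0.   ]
```

```bash
python3 -m handwheel '[[[-12,8,2],[-0.006,0,0],0.45],[[-24,22,4],[-0.01,0,0],0.45],[[-30,40,4],[-0.01,0,0],0.45],[[-30,60,4],[-0.01,0,0],0.45],[[-30,80,4],[-0.01,0,0],0.45],[[-30,98,4],[-0.01,0,0],0.45],[[-30,111,4],[-0.01,0,0],0.45],[[-30,119,4],[-0.01,0,0],0.45],[[-30,122,4],[-0.01,0,0],0.45],[[-30,122,4],[-0.01,0,0],0.45]]'
python3 - <<'E'
from h import *
from workcell import ctrl
to([401,203.3,85],9.5)
c=ctrl.capture("wrist");cv2.imwrite("pics/w6.png",c["color"][:,:,::-1])
P=cloud(c);q=P[(P[...,2]>66)&(P[...,2]<85)&(P[...,0]>415)&(P[...,0]<530)&(P[...,1]>100)]
print(len(q),cv2.minAreaRect(q[:,:2].astype(np.float32)))
E
```

```text
clock: 7.72
ee_pos: [401.0, 201.7, 86.0]
tool_rot: [[0.169, -0.001, 0.986], [-0.986, 0.002, 0.169], [-0.002, -1.0, -0.0]]
force: [-0.5, -0.3, -0.5]
gripper_width: 50.5
clock 7.72 pos [401.  201.7  86. ] F [-0.5 -0.3 -0.5] w 50.5
shift [-1.6  1.   0.3] turn [ 0.     0.004 -0.002]
39354 ((452.4419250488281, 211.5238800048828), (86.68517303466797, 100.46431732177734), 9.829604148864746)
```

View pics/w6.png

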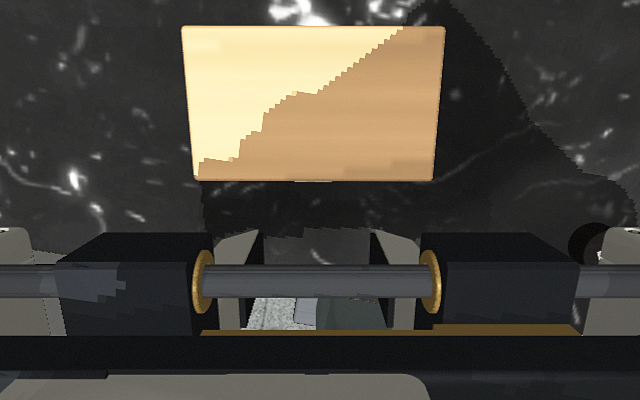

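The left case is square ahead, with its top spanning (182–445, 26–180) and the disc clear at (595,243). I approach to contact and tip it as before.

```bash
python3 -m handwheel '[[[-1,0.5,8],[0,0,0],0.45],[[-1,0.5,16],[0,0,0],0.45],[[-1,0.5,21],[0,0,0],0.45],[[-1,0.5,24],[0,0,0],0.45],[[-1,0.5,26],[0,0,0],0.45],[[-1,0.5,26],[0,0,0],0.45]]' && python3 -m handwheel '[[[0,-3,3.4],[0,0,0],0.45],[[0,-5.7,7],[0,0,0],0.45],[[0,-8.3,10.7],[0,0,0],0.45],[[0,-10.7,14.6],[0,0,0],0.45],[[0,-12.8,18.5],[0,0,0],0.45],[[0,-13.8,20.5],[0,0,0],0.45],[[0,-13.8,20.5],[0,0,0],0.45]]'
python3 - <<'E'
from h import *
from workcell import ctrl
c=ctrl.capture("wrist");cv2.imwrite("pics/w7.png",c["color"][:,:,::-1])
E
```

```text
clock: 8.27
ee_pos: [426.9, 207.5, 85.8]
tool_rot: [[0.169, -0.001, 0.986], [-0.986, 0.004, 0.169], [-0.004, -1.0, -0.0]]
force: [-1.1, -0.9, -0.4]
gripper_width: 50.5
clock: 8.85
ee_pos: [447.6, 211.1, 99.9]
tool_rot: [[0.169, 0.0, 0.986], [-0.986, 0.004, 0.169], [-0.004, -1.0, 0.001]]
force: [-0.1, 0.4, -0.1]
gripper_width: 50.4
```

View pics/w7.png

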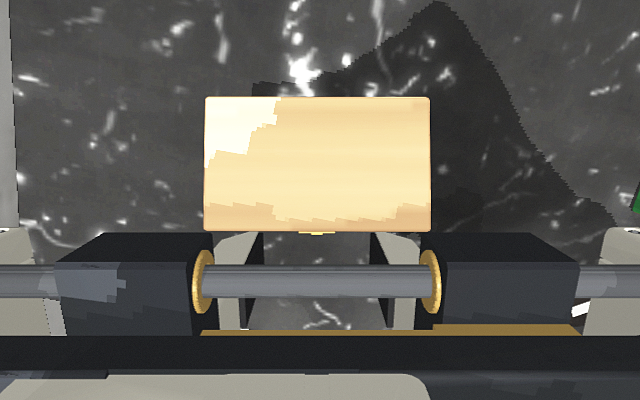

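It looks the same as with the first case: leaning, with its top at (205–430, 97–232). I continue the arc.

```bash
python3 -m handwheel '[[[0,-1,2.1],[0,0,0],0.45],[[0,-2.7,6.3],[0,0,0],0.45],[[0,-4.3,10.5],[0,0,0],0.45],[[0,-5.6,14.9],[0,0,0],0.45],[[0,-6.6,19.3],[0,0,0],0.45],[[0,-7.5,23.8],[0,0,0],0.45],[[0,-8.1,28],[0,0,0],0.45],[[0,-8.6,31],[0,0,0],0.45],[[0,-9,34],[0,0,0],0.45],[[0,-9,36],[0,0,0],0.45]]' && python3 -m handwheel '[[[0,0,3],[0,0,0],0.45],[[0,0,6],[0,0,0],0.45],[[0,0,9],[0,0,0],0.45],[[0,0,10],[0,0,0],0.45],[[0,0,10],[0,0,0],0.45]]'
python3 - <<'E'
from h import *
from workcell import ctrl
c=ctrl.capture("wrist");cv2.imwrite("pics/w8.png",c["color"][:,:,::-1])
c=ctrl.capture("top");cv2.imwrite("pics/top8.png",cv2.resize(c["color"][130:280,120:480,::-1],None,fx=2.2,fy=2.2,interpolation=cv2.INTER_CUBIC));np.savez("top8.npz",**c)
E
```

```text
clock: 9.73
ee_pos: [482.6, 217.1, 108.6]
tool_rot: [[0.169, -0.001, 0.986], [-0.986, 0.004, 0.169], [-0.004, -1.0, -0.0]]
force: [-0.1, -0.5, -0.7]
gripper_width: 50.6
clock: 10.15
ee_pos: [492.4, 218.7, 108.5]
tool_rot: [[0.169, -0.001, 0.986], [-0.986, 0.004, 0.169], [-0.004, -1.0, -0.0]]
force: [0.6, -0.1, 0.4]
gripper_width: 50.5
```

View pics/w8.png

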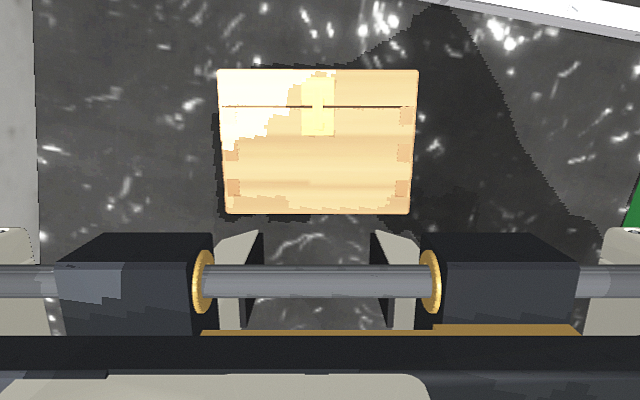

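View pics/top8.png

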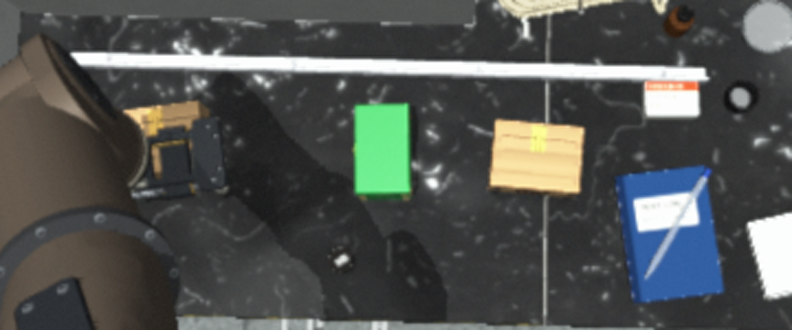

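Both cases lie on their backs and the stamped one is short of the rail. The top view shows it at (538,157) in the crop, with the carton and loupe untouched. I raise the tool and measure the stamped case and the rail.

```bash
python3 -m handwheel '[[[0,-8,-6],[0,0,0],0.45],[[0,-25,-16],[0,0,0],0.5],[[0,-50,-25],[0,0,0],0.6],[[0,-75,-30],[0,0,0],0.65],[[0,-95,-32],[0,0,0],0.65],[[0,-100,-32],[0,0,0],0.65]]'
python3 - <<'E'
from h import *
from workcell import ctrl
P=cloud(dict(np.load("top8.npz")))
m=(P[...,2]>50)&(P[...,2]<68)&(P[...,0]>440)&(P[...,0]<610)&(P[...,1]>-290)&(P[...,1]<-100)
r=cv2.minAreaRect(P[m][:,:2].astype(np.float32));print("R",m.sum(),r,np.median(P[m][:,2]))
P=cloud(dict(np.load("top0.npz")))
m=(P[...,2]>10)&(P[...,2]<26)&(P[...,0]>620)&(P[...,0]<645)&(P[...,1]>-315)&(P[...,1]<340)
q=P[m];a=np.polyfit(q[:,1],q[:,0],1);res=q[:,0]-np.polyval(a,q[:,1]);print("rail mid x=",a,"deg",np.degrees(a[0]),np.percentile(res,[2,50,98]))
print("centre of rail x at -200",np.polyval(a,-200))
r=np.polyval(a,-200)
to([440,-195,150],-0.4)
E
```

```text
clock: 10.75
ee_pos: [460.8, 213.7, 212.4]
tool_rot: [[0.17, 0.004, 0.985], [-0.985, 0.006, 0.17], [-0.005, -1.0, 0.004]]
force: [0.7, 0.5, 0.6]
gripper_width: 32.3
R 1223 ((528.8619995117188, -201.7738800048828), (100.7280502319336, 77.94635009765625), 86.17036437988281) 59.04420989968662
rail mid x= [-5.98593978e-04  6.30986656e+02] deg -0.03429690860989017 [-1.83744013 -0.22107104  2.26371889]
centre of rail x at -200 631.1063751658381
clock 10.75 pos [460.8 213.7 212.4] F [0.7 0.5 0.6] w 32.3
shift [399.6  60.  -90.2] turn [-0.004  0.178 -0.005]
```

```bash
python3 - <<'E'
from h import *
to([450,-200,200],0)
E
python3 -m handwheel '[[[15,0,-3],[0,0.01,0],0.65],[[45,0,-8],[0,0.03,0],0.65],[[80,2,-14],[0,0.05,0],0.65],[[115,4,-21],[0,0.07,0],0.65],[[150,6,-27],[0,0.09,0],0.65],[[187,8,-34],[0,0.11,0],0.65],[[224,10,-41],[0,0.13,0],0.65],[[261,12,-48],[0,0.15,0],0.65],[[298,12,-54],[-0.002,0.17,-0.005],0.65],[[335,12,-61],[-0.004,0.17,-0.005],0.65]]';python3 - <<'E'
from h import *
to([450,-200,34],0)
E
```

```text
clock 10.75 pos [460.8 213.7 212.4] F [0.7 0.5 0.6] w 32.3
shift [405.9  10.  -81. ] turn [-0.004  0.171 -0.005]
clock: 11.58
ee_pos: [455.5, -129.8, 194.5]
tool_rot: [[-0.002, -0.006, 1.0], [-1.0, -0.002, -0.002], [0.002, -1.0, -0.006]]
force: [0.5, 0.4, 0.5]
gripper_width: 31.9
clock 11.58 pos [ 455.5 -129.8  194.5] F [0.5 0.4 0.5] w 31.9
shift [ 69.9 160.7  -4.4] turn [ 0.006 -0.002  0.002]
```

```bash
python3 -m handwheel '[[[25,2,-2],[0.005,0,0],0.65],[[50,8,-4],[0.006,0,0.002],0.65],[[66,20,-4],[0.006,0,0.002],0.65],[[70,45,-4],[0.006,0,0.002],0.65],[[70,72,-4],[0.006,0,0.002],0.65],[[70,100,-4],[0.006,0,0.002],0.65],[[70,125,-4],[0.006,0,0.002],0.65],[[70,143,-4],[0.006,0,0.002],0.65],[[70,154,-4],[0.006,0,0.002],0.65],[[70,159,-4],[0.006,0,0.002],0.65]]';python3 - <<'E'
from h import *
from workcell import ctrl
to([450,-200,34],0)
c=ctrl.capture("wrist");cv2.imwrite("pics/w9.png",c["color"][:,:,::-1])
P=cloud(c)
m=(P[...,2]>50)&(P[...,2]<66)&(P[...,0]>480)&(P[...,0]<610)&(P[...,1]>-290)&(P[...,1]<-100)
print(cv2.minAreaRect(P[m][:,:2].astype(np.float32)))
E
```

```text
clock: 12.42
ee_pos: [450.0, -197.8, 34.2]
tool_rot: [[-0.001, -0.003, 1.0], [-1.0, 0.001, -0.001], [-0.001, -1.0, -0.003]]
force: [-1.2, 0.4, 0.4]
gripper_width: 32.1
clock 12.42 pos [ 450.  -197.8   34.2] F [-1.2  0.4  0.4] w 32.1
shift [ 2.2  0.2 -0. ] turn [ 0.003 -0.001 -0.001]
((519.35791015625, -202.06915283203125), (101.72063446044922, 58.88762283325195), 86.53951263427734)
```

View pics/w9.png

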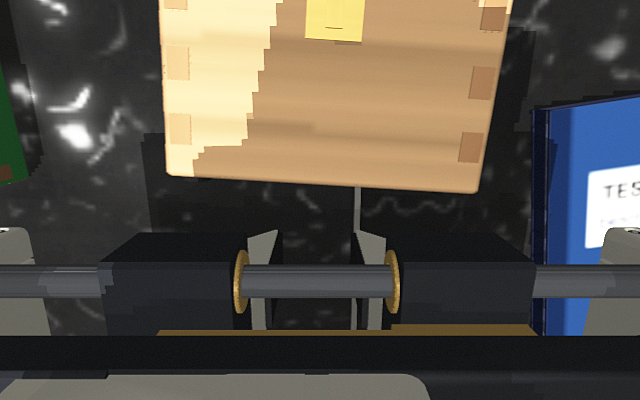

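The underside edge runs from (165,178) to (480,192) and the fingers are centred on it. I push forward steadily, turning the tool parallel to the rail.

```bash
python3 -m handwheel '[[[1,0,8],[0.003,0,0],0.65],[[2,0,16],[0.003,0,0],0.65],[[2,0,22],[0.003,0,0],0.65],[[2,0,26],[0.003,0,0],0.65],[[2,0,30],[0.003,0,0],0.65],[[2,0,34],[0.003,0,0],0.65],[[2,0,38],[0.003,0,0],0.65],[[2,0,42],[0.003,0,0],0.65],[[2,0,46],[0.003,0,0],0.65],[[2,0,50],[0.003,0,0],0.65]]';python3 -m handwheel '[[[0,0,4],[0,0,0],0.65],[[0,0,8],[0,0,0],0.65],[[0,0,12],[0,0,0],0.65],[[0,0,16],[0,0,0],0.65],[[0,0,20],[0,0,0],0.65],[[0,0,23],[0,0,0],0.65],[[0,0,26],[0,0,0],0.65],[[0,0,28],[0,0,0],0.65],[[0,0,28],[0,0,0],0.65]]'
python3 - <<'E'
from h import *
from workcell import ctrl
to([541,-200,34],0)
c=ctrl.capture("wrist");cv2.imwrite("pics/w10.png",c["color"][:,:,::-1])
c=ctrl.capture("top");cv2.imwrite("pics/top10.png",cv2.resize(c["color"][130:280,120:480,::-1],None,fx=2.2,fy=2.2,interpolation=cv2.INTER_CUBIC))
E
```

```text
clock: 13.3
ee_pos: [502.8, -199.7, 36.6]
tool_rot: [[0.0, 0.004, 1.0], [-1.0, 0.0, 0.0], [-0.0, -1.0, 0.004]]
force: [-1.2, -0.1, 1.8]
gripper_width: 32.3
clock: 14.05
ee_pos: [531.1, -199.8, 36.8]
tool_rot: [[0.0, 0.005, 1.0], [-1.0, 0.0, 0.0], [-0.0, -1.0, 0.005]]
force: [-0.0, 0.6, 0.0]
gripper_width: 31.6
clock 14.05 pos [ 531.1 -199.8   36.8] F [-0.   0.6  0. ] w 31.6
shift [0.2 2.8 9.9] turn [-0.005  0.    -0.   ]
```

View pics/w10.png

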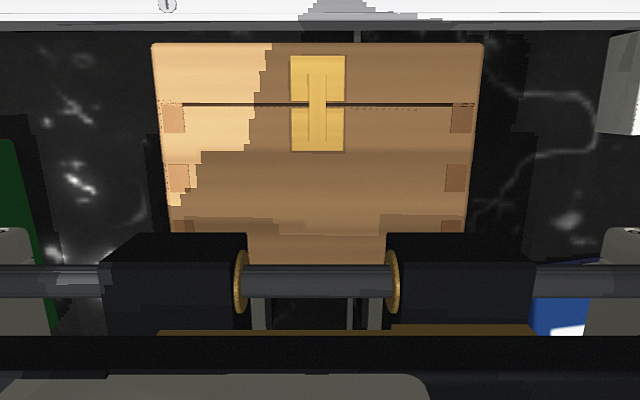

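View pics/top10.png

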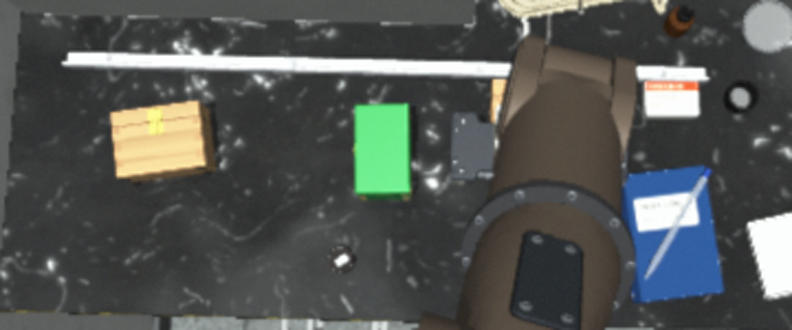

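The case is now square behind the fingers. Its far edge is at row 43 and the rail edge at about row 30, a gap of about 12 mm. I push slowly and watch the force.

```bash
python3 -m handwheel '[[[0,0,2],[0,0,0],0.65],[[0,0,4],[0,0,0],0.65],[[0,0,6],[0,0,0],0.65],[[0,0,7],[0,0,0],0.65],[[0,0,8],[0,0,0],0.65],[[0,0,8],[0,0,0],0.65]]';python3 -m handwheel '[[[0,0,1],[0,0,0],0.65],[[0,0,2],[0,0,0],0.65],[[0,0,2],[0,0,0],0.65]]'
python3 - <<'E'
from h import *
from workcell import ctrl
c=ctrl.capture("wrist");cv2.imwrite("pics/w11.png",c["color"][:,:,::-1])
P=cloud(c)
for u in (200,250,380,440):
    print(u,[tuple(P[v,u].round(0)) for v in range(2,46,4)])
E
```

```text
clock: 14.65
ee_pos: [538.7, -199.8, 36.8]
tool_rot: [[0.0, 0.005, 1.0], [-1.0, 0.0, 0.0], [-0.0, -1.0, 0.005]]
force: [0.1, 0.2, 0.0]
gripper_width: 32.1
clock: 14.9
ee_pos: [540.8, -199.8, 36.8]
tool_rot: [[0.0, 0.005, 1.0], [-1.0, 0.0, 0.0], [-0.0, -1.0, 0.005]]
force: [-1.4, 0.7, -0.3]
gripper_width: 32.3
200 [(np.float64(651.0), np.float64(-149.0), np.float64(0.0)), (np.float64(650.0), np.float64(-149.0), np.float64(-1.0)), (np.float64(647.0), np.float64(-150.0), np.float64(3.0)), (np.float64(646.0), np.float64(-149.0), np.float64(2.0)), (np.float64(644.0), np.float64(-149.0), np.float64(2.0)), (np.float64(643.0), np.float64(-149.0), np.float64(2.0)), (np.float64(641.0), np.float64(-149.0), np.float64(3.0)), (np.float64(639.0), np.float64(-150.0), np.float64(5.0)), (np.float64(638.0), np.float64(-149.0), np.float64(3.0)), (np.float64(636.0), np.float64(-149.0), np.float64(3.0)), (np.float64(632.0), np.float64(-154.0), np.float64(20.0))]
250 [(np.float64(651.0), np.float64(-171.0), np.float64(-1.0)), (np.float64(649.0), np.float64(-171.0), np.float64(0.0)), (np.float64(647.0), np
[... 1089 characters left out ...]
.float64(632.0), np.float64(-226.0), np.float64(19.0))]
440 [(np.float64(651.0), np.float64(-254.0), np.float64(0.0)), (np.float64(650.0), np.float64(-255.0), np.float64(-1.0)), (np.float64(647.0), np.float64(-254.0), np.float64(4.0)), (np.float64(646.0), np.float64(-254.0), np.float64(3.0)), (np.float64(644.0), np.float64(-254.0), np.float64(3.0)), (np.float64(643.0), np.float64(-254.0), np.float64(2.0)), (np.float64(641.0), np.float64(-254.0), np.float64(3.0)), (np.float64(640.0), np.float64(-255.0), np.float64(2.0)), (np.float64(638.0), np.float64(-254.0), np.float64(4.0)), (np.float64(636.0), np.float64(-255.0), np.float64(4.0)), (np.float64(632.0), np.float64(-250.0), np.float64(20.0))]
```

View pics/w11.png

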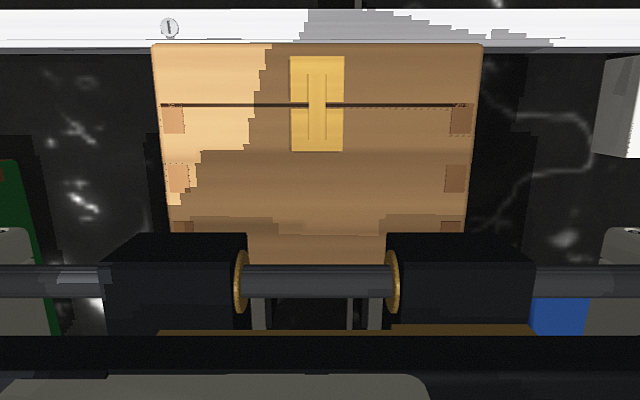

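```bash
for i in 1; do python3 -m handwheel '[[[0,0,1],[0,0,0],0.65],[[0,0,2],[0,0,0],0.65],[[0,0,2],[0,0,0],0.65]]'; done
python3 - <<'E'
from h import *
from workcell import ctrl
c=ctrl.capture("wrist")
P=cloud(c)
# rail front beside the case, and the case's far top edge
for u in (60,110,520,560):
    q=P[30:70,u]; m=q[:,2]>15; print(u,"rail top x range",np.round(q[m][:,0].min(),1),np.round(q[m][:,0].max(),1)) 
m=(P[...,2]>52)&(P[...,2]<66)&(P[...,0]>560)&(P[...,0]<640)
q=P[m]
for y in (-160,-180,-220,-240): print(y,"lid edge",np.percentile(q[np.abs(q[:,1]-y)<6][:,0],99.5).round(1))
E
```

```text
clock: 15.2
ee_pos: [542.8, -199.8, 36.8]
tool_rot: [[0.0, 0.005, 1.0], [-1.0, 0.0, 0.0], [-0.0, -1.0, 0.005]]
force: [-0.6, -0.2, 0.5]
gripper_width: 32.5
60 rail top x range 629.7 632.5
110 rail top x range 629.6 632.6
520 rail top x range 630.3 633.4
560 rail top x range 630.3 633.3
-160 lid edge 627.5
-180 lid edge 627.4
-220 lid edge 627.5
-240 lid edge 627.5
```

```bash
python3 -m handwheel '[[[0,0,0.7],[0,0,0],0.65],[[0,0,1.3],[0,0,0],0.65],[[0,0,1.3],[0,0,0],0.65]]';python3 -m handwheel '[[[0,0,0.7],[0,0,0],0.65],[[0,0,1.2],[0,0,0],0.65],[[0,0,1.2],[0,0,0],0.65]]'
```

```text
clock: 15.5
ee_pos: [543.9, -199.8, 36.8]
tool_rot: [[0.0, 0.005, 1.0], [-1.0, 0.0, 0.0], [-0.0, -1.0, 0.005]]
force: [-0.8, 0.4, -0.0]
gripper_width: 31.9
clock: 15.75
ee_pos: [545.0, -199.8, 36.8]
tool_rot: [[0.0, 0.005, 1.0], [-1.0, 0.0, 0.0], [-0.0, -1.0, 0.005]]
force: [-0.9, 0.6, 0.5]
gripper_width: 32.7
```

```bash
python3 -m handwheel '[[[0,0,0.5],[0,0,0],0.65],[[0,0,1],[0,0,0],0.65],[[0,0,1],[0,0,0],0.65]]';python3 - <<'E'
from h import *
from workcell import ctrl
c=ctrl.capture("wrist");cv2.imwrite("pics/w12.png",cv2.resize(c["color"][0:120,100:560,::-1],None,fx=1.7,fy=1.7))
P=cloud(c)
for u in (60,110,520,560):
    q=P[30:70,u]; m=q[:,2]>15; print(u,"rail top x range",np.round(q[m][:,0].min(),1),np.round(q[m][:,0].max(),1)) 
m=(P[...,2]>52)&(P[...,2]<66)&(P[...,0]>560)&(P[...,0]<640)
q=P[m]
for y in (-160,-180,-220,-240): print(y,"lid edge",np.percentile(q[np.abs(q[:,1]-y)<6][:,0],99.5).round(1))
E
```

```text
clock: 16.0
ee_pos: [545.2, -199.8, 36.7]
tool_rot: [[-0.0, 0.003, 1.0], [-1.0, 0.0, -0.0], [-0.0, -1.0, 0.003]]
force: [-5.7, -0.2, 3.2]
gripper_width: 32.2
60 rail top x range 629.7 632.9
110 rail top x range 629.7 632.8
520 rail top x range 630.3 632.8
560 rail top x range 630.3 633.0
-160 lid edge 629.4
-180 lid edge 629.4
-220 lid edge 629.8
-240 lid edge 629.9
```

View pics/w12.png

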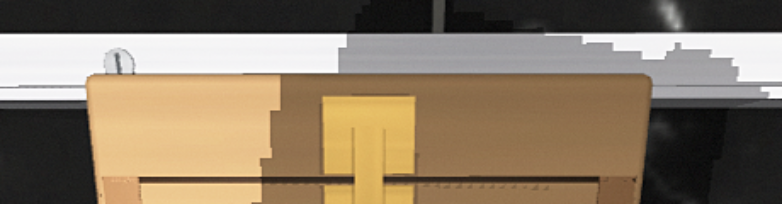

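Contact: the arm has stalled with −5.7 N, and the lid edge (629.4–629.9) matches the rail (629.7–630.3) on both sides. One small extra press to seat it, then I back away.

```bash
python3 -m handwheel '[[[0,0,0.7],[0,0,0],0.65],[[0,0,0.7],[0,0,0],0.65]]';python3 -m handwheel '[[[0,0,-3],[0,0,0],0.65],[[0,0,-8],[0,0,0],0.65],[[0,0,-16],[0,0,0],0.65],[[0,0,-28],[0,0,0],0.65],[[0,0,-42],[0,0,0],0.65],[[0,-6,-58],[0,0,0],0.65],[[0,-30,-72],[0,0,0],0.65],[[0,-60,-82],[0,0,0],0.65],[[0,-95,-90],[0,0,0],0.65],[[0,-125,-96],[0,0,0],0.65]]'
python3 - <<'E'
from h import *
from workcell import ctrl
to([400,-100,300],0)
E
```

```text
clock: 16.22
ee_pos: [545.2, -199.9, 36.6]
tool_rot: [[-0.0, 0.002, 1.0], [-1.0, 0.0, -0.0], [-0.0, -1.0, 0.002]]
force: [-6.8, -0.2, 5.5]
gripper_width: 32.1
clock: 17.05
ee_pos: [448.9, -199.8, 163.0]
tool_rot: [[-0.0, 0.005, 1.0], [-1.0, 0.0, -0.0], [-0.0, -1.0, 0.005]]
force: [1.4, -0.1, 0.1]
gripper_width: 31.8
clock 17.05 pos [ 448.9 -199.8  163. ] F [ 1.4 -0.1  0.1] w 31.8
shift [ -99.8 -137.2  -48.2] turn [-0.005 -0.    -0.   ]
```

```bash
python3 -m handwheel '[[[-5,-15,-4],[0,0,0],0.65],[[-20,-40,-12],[0,0,0],0.65],[[-45,-65,-20],[0,0,0],0.65],[[-75,-85,-28],[0,0,0],0.65],[[-105,-100,-34],[0,0,0],0.65],[[-135,-110,-40],[0,0,0],0.65],[[-165,-115,-44],[0,0,0],0.65],[[-190,-115,-46],[0,0,0],0.65],[[-205,-115,-46],[0,0,0],0.65],[[-205,-115,-46],[0,0,0],0.65]]'
python3 - <<'E'
from h import *
from workcell import ctrl
c=ctrl.capture("top");cv2.imwrite("pics/top13.png",cv2.resize(c["color"][130:280,120:480,::-1],None,fx=2.2,fy=2.2,interpolation=cv2.INTER_CUBIC))
P=cloud(c)
def rect(n,x0,x1,y0,y1,z0,z1):
    m=(P[...,2]>z0)&(P[...,2]<z1)&(P[...,0]>x0)&(P[...,0]<x1)&(P[...,1]>y0)&(P[...,1]<y1);q=P[m]
    print(n,m.sum(),cv2.minAreaRect(q[:,:2].astype(np.float32)),"z",np.median(q[:,2]).round(1),"xmax",np.percentile(q[:,0],99).round(1))
rect("R",520,650,-290,-110,50,70)
rect("L",440,625,120,320,50,70)
rect("disc",380,440,-10,50,8,25)
rect("carton",580,622,-410,-310,12,35)
rect("loupe",585,640,-470,-415,18,45)
d=np.load("top0.npz");P=cloud(dict(d))
rect("disc0",380,440,-10,50,8,25)
rect("carton0",580,622,-410,-310,12,35)
rect("loupe0",585,640,-470,-415,18,45)
s=ctrl.sense();print(s["clock"],np.round(s["ee_pos"]),np.round(s["force"],1))
E
```

```text
clock: 17.88
ee_pos: [403.2, 8.4, 276.5]
tool_rot: [[0.005, 0.006, 1.0], [-1.0, 0.001, 0.005], [-0.001, -1.0, 0.006]]
force: [0.2, 0.3, -0.5]
gripper_width: 32.2
R 1214 ((591.7901611328125, -199.90972900390625), (76.93694305419922, 100.66986083984375), 0.5732759237289429) z 59.2 xmax 629.3
L 1170 ((537.838623046875, 226.64276123046875), (77.42509460449219, 102.13826751708984), 10.262842178344727) z 59.3 xmax 577.9
  return _methods._mean(a, axis=axis, dtype=dtype,
  ret = ret.dtype.type(ret / rcount)
Traceback (most recent call last):
IndexError: index -1 is out of bounds for axis 0 with size 0
```

View pics/top13.png

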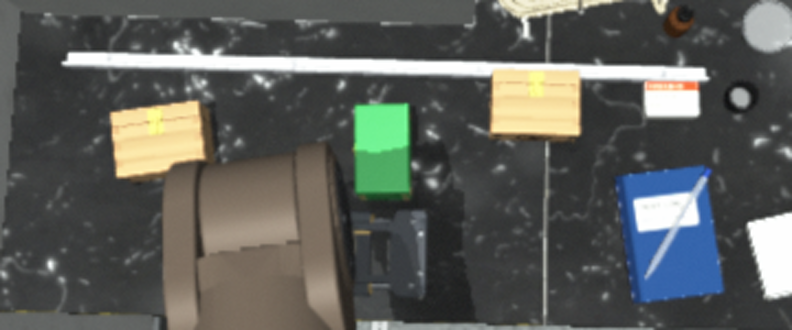

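The top view shows the stamped case against the rail at (535,103) and the blank one clear of it at (160,140). The arm hides the disc here, so I'll check the disc in the scene camera, check the carton and loupe from the top, and then hand in.

Run:
```python
from h import *
from workcell import ctrl
def rect(P,n,x0,x1,y0,y1,z0,z1):
    m=(P[...,2]>z0)&(P[...,2]<z1)&(P[...,0]>x0)&(P[...,0]<x1)&(P[...,1]>y0)&(P[...,1]<y1);q=P[m]
    print(n,m.sum(),q.mean(0).round(1) if len(q) else None)
t0=dict(np.load("top0.npz"));s0=dict(np.load("scene0.npz"))
for lab,t,s in(("start",t0,s0),("now",ctrl.capture("top"),ctrl.capture("scene"))):
    T=cloud(t);S=cloud(s);print(lab)
    rect(T,"carton",580,622,-410,-310,12,35);rect(T,"loupe",585,640,-470,-415,18,45);rect(S,"disc(scene)",385,435,-10,45,8,25)
cv2.imwrite("pics/s14.png",cv2.resize(cv2.cvtColor(ctrl.capture("scene")["color"],cv2.COLOR_RGB2BGR)[80:280,200:420],None,fx=3,fy=3))
```

```text
start
carton 339 [ 603.4 -360.5   21.2]
loupe 91 [ 612.7 -445.6   27.8]
disc(scene) 66 [411.   16.7  14.8]
now
carton 342 [ 603.5 -360.4   21.1]
loupe 90 [ 613.2 -445.5   27.6]
disc(scene) 66 [410.8  16.3  15. ]
```

View pics/s14.png

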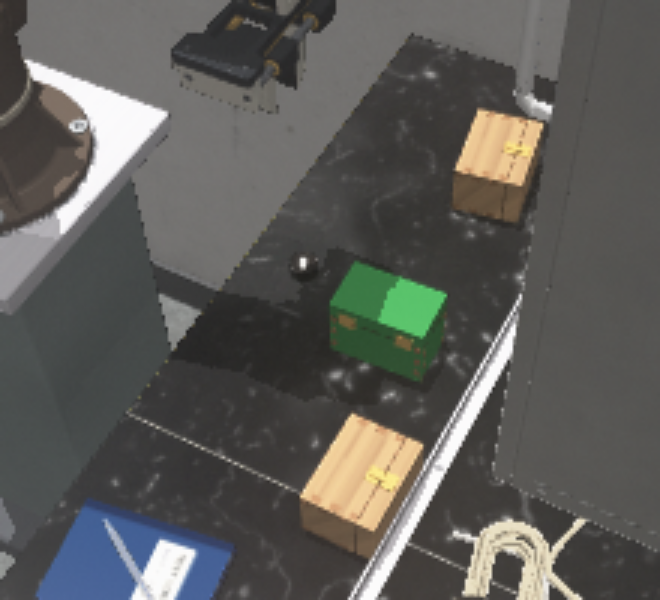

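The scene view shows the stamped case flush at the rail (365,480), the blank case clear of it (498,165), and the disc in place (303,265). The robot touches nothing, so I hand in.

```bash
python3 -c "
from workcell import ctrl
print(ctrl.job_done()); print(ctrl.sense()['clock'])"
```

```text
the job is handed in; nothing more can be done
None
the job is handed in; nothing more can be done
```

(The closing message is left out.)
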